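# Close and bolt the microscope-slide case

## Robot

A 7-joint arm with a two-finger parallel gripper is mounted at the origin on the work surface. World frame = base frame: x ahead of the robot, y to its left, z up, the work surface at z = 0. Lengths are in m, angles in rad, forces in N, time in s.
With the tool pointing down it reaches from about 0.4 to 0.9 m from the base axis. Payload 5.5 kg.
Tool frame: the origin (TCP) lies midway between the tips of the shut fingers; the grasp point (between the pads) lies 19 mm behind it; y points along the fingers, z is the direction in which the jaws open and shut, and the axes are right-handed (so a half turn about y gives the same grasp; the last joint's range is limited). The gripper opens to 92 mm and grips with 3 to 60 N. Pads are 19 mm wide; open, the fingers measure 130 mm over their backs; the gripper's body (75 mm by 190 mm) begins 47 mm behind the grasp point.
Start: joints at [1.534, 0.501, -0.427, 1.55, 0.221, 1.138, -0.21], TCP at [0.192, -0.621, 0.227] pointing down, gripper open.
Joint ranges: [-2.88, 2.88], [-0.31, 2.03], [-1.54, 1.56], [0.2, 2.42], [-1.41, 4.55], [0.19, 2.02], [-2.57, 2.57]. Speed limits (rad/s): [2.57, 2.57, 3.14, 3.14, 3.14, 3.14, 3.14].

## Interface

Orientations are given as a unit quaternion [x, y, z, w].
In Python, from bench import r, camera, camera_model, workorder gives the robot as it stands.
- The arm moves only by the tool carry_out, never from a script. Its argument "targets" is a list that holds one entry, the list of rows, each a list of 7 numbers: the finger opening in cm, from 0 to 9.18, then the shift along the tool's x, y, z in cm, then the turn, a rotation vector about the tool's x, y, z in degrees. A call has 1 to 10 rows; each row is the pose to reach, as a shift and turn from the pose commanded when the call began, along the tool's axes at that moment; what a row does not reach only later rows make up. A row lasts 1/8 s, in which the tool goes at most 62.5 mm and 10.7 degrees, less where a joint would pass 70% of its speed; a pose out of reach is approached as far as the arm can. A call with a gripper value outside its range is refused whole. The fingers move at their own pace and stop on an object; "newtons" is the grip in N (left out, the last holds). Time passes only in rows, so rows that repeat a pose let the fingers close. It gives the time, the measured TCP pose, the force and the opening at its end, in the units of the state.
- r.state(): the state, without advancing time (a new reading comes with each control period).
- camera(name): name is "scene" or "top" or "wrist"; returns (picture, depth): 400x640x3 uint8, red, green, blue; 400x640 float32, m along the optical axis (not along the pixel's ray), 0 where there is no reading.
- camera_model(name): a dict with "intrinsics" (3x3 intrinsics, pixels), "rvec" (rotation vector, rad) and "tvec" (3), from world to camera coordinates, as OpenCV has them. Camera axes: x right, y down, z forward; pixel columns grow to the right and rows downward; lengths in m; the calibration is good to about 2 mm. A picture is of the moment at which its call begins: read the wrist's pose just before it. camera_model takes no time and is no camera call; for the wrist camera it gives the pose at the moment of the call.
- workorder.close_job(): hands the job in, once; it reports no verdict.
The state is a dict: "clock": time; "joint_pos": joint angles; "joint_vel": joint speeds; "effort": joint torques, N m; "tool_pos": TCP position; "orientation": TCP orientation; "contact_force": force on the tool from outside, world axes, zero at the start; "wrist_torque": the same for the moment, N m; "finger_gap": finger opening in m.
Only numpy, scipy, OpenCV 4.12 (cv2) and the standard library are available. Lean on these libraries where they do the work, as an engineer would, in place of code of your own. Each camera call takes 0.05 s, during which the arm holds its last target.

## Task

Close up the slide case on the microscope bench: push its drawer fully in and press its lid fully down, and only then push the bolt on its top all the way across over the lid. Leave the jar, the dish and the little box where they stand.

Things in the scene. Friction and masses are not known exactly. Their poses are not given: they have to be found in the camera images.
- case: Cream slide-storage case fixed to the bench, 200 mm deep (its x) by 300 mm wide (its y) by 93 mm high with the lid shut; origin at the centre of its underside, on the bench, z up, -x is its front. Front of the carcass at x = -100 mm. The hinged lid covers the top from y = -65 to y = 148 mm; the fixed top panel (top at 93 mm) covers the rest, y = -150 to -69 mm, and carries the bolt.
- drawer (a joint): How far the drawer is open, m: 0 fully in, up to 0.10, it slides out along the case's -x. Stays where it is left; about 2 N move it, it stops hard at 0. Nothing springs.
- drawer_front (a point): Centre line of the drawer's front face (the outer face, looking to the case's -x), 74 mm above the bench and 4 mm below the upper edge of the front panel. The panel is flat, 296 mm wide, 66 mm high (12 to 78 mm above the bench), 15 mm thick. With the drawer fully in this point is at case x = -115 mm, y = 0. A 16 mm knob stands out 18 mm at the middle of the width, its centre 50 mm above the bench. The axes are those of the case.
- lid (a joint): Angle of the lid, rad: 0 fully shut, grows as its front edge rises (1.3 at most). A stiff hinge holds it where it is left; about 2 N near the front edge push it down, it stops hard at 0.
- lid_hinge (a point): Middle of the lid's hinge axis (parallel to the case's y), at case x = 95, y = 41.5, z = 85.5 mm. Turns with the lid: its -x axis points along the lid to its front edge, its z axis out of the lid's top. The lid is a grey board 190 mm from hinge to front edge, 213 mm wide, 8 mm thick, underside on the hinge axis, with a 60 mm wide finger tab that stands 8 mm out from the middle of the front edge.
- lid_edge (a point): Middle of the lid's front edge, on its top face, 190 mm from the hinge; turns with the lid like lid_hinge.
- bolt (a joint): How far the bolt is shot, m: about 0 drawn back (clear of the lid), 0.035 fully across, its tip 25 mm over the lid. It slides to the case's +y. Stays where it is left; about 2 N move it, it stops hard at both ends.
- bolt_tab (a point): Centre of the top of the bolt's upright thumb tab, 131.5 mm above the bench. Tab: 30 mm along the case's x, 10 mm along y, 32 mm high; it stands on the bolt's flat steel plate (30 by 70 mm, 5 mm thick, top 99.5 mm above the bench). Drawn back, the point is at case x = -30, y = -120 mm. A low keeper strap, 44 mm along x, 8 mm along y, 103.5 mm high over the bench, spans the plate at case y = -73 mm. The axes are those of the case.
- bottle: Small amber glass jar, 40 mm wide, 75 mm high, loose, to be left alone; origin at the centre of its foot.
- dish: Glass dish, 90 mm wide, 16 mm high, loose, to be left alone; origin at the centre of its foot.
- coverbox: Small open white box, 55 by 55 by 35 mm, loose, to be left alone; origin at the centre of its underside.

How it is judged:
On the way, in this order (a step that is already met when the one before it is completed fails the run):
1. the drawer is fully in and the lid fully down, the bolt not yet across (value of joint drawer below 0.004 m and value of joint lid below 0.03 rad), for 0.2 s.
2. then the bolt is all the way across (value of joint bolt above 0.031 m), for 0.2 s.
At the end, for the whole second after the job is handed in: The drawer is within 4 mm of fully in, the lid within 0.03 rad (6 mm at its edge) of fully down, and the bolt within 4 mm of fully across; the bolt was pushed across only after the drawer and the lid were shut (all of step 1 and value of joint bolt above 0.031 m); the robot touches nothing.
It fails at once if the bolt is pushed across while the lid or the drawer is still open (value of joint bolt above 0.02 m and (value of joint lid above 0.1 rad or value of joint drawer above 0.012 m)).
It fails at once if the lid is lifted further open (value of joint lid above 1.1 rad).
It fails at once if the jar, the dish or the little box is shoved more than 25 mm or lifted (distance of any of bottle, dish, coverbox from where it was at the start of the episode above 0.025 m or height (world z) of any of bottle, dish, coverbox above 0.015 m).
It fails at once if the jar is knocked over (angle between bottle's own z axis and vertical above 0.5 rad).
It also fails if it takes over 54 s, if anything falls off the work surface, if the arm or the gripper's body presses on something with over 40 N, if the wrist force passes 120 N, or if a joint passes its speed limit or range.

## Working session

There is one attempt and no reset: what is moved stays moved. The work goes in short steps, Python scripts to look and compute and a tool call to move; the robot and the scene stay as the last step left them, time stands still between calls to the robot, and variables do not carry over. Pictures are saved under pics/ and viewed, and the job is handed in when it is done.

Besides the shell and the picture viewer there is one more tool, called after "Request:" as name(argument=value, ...) on one line, values as JSON. carry_out: Moves the arm, as the interface text tells. Its arguments: {"type":"object","properties":{"targets":{"type":"array"},"newtons":{"type":"number"}},"required":["targets"]}

```bash
ls; mkdir -p pics; python3 - <<'E'
from bench import r,camera,camera_model
import cv2,numpy as np
print(r.state())
for n in ("scene","top"):
    p,d=camera(n); cv2.imwrite(f"pics/{n}0.png",p[:,:,::-1]); np.savez(f"pics/{n}0.npz",p=p,d=d)
    print(n,camera_model(n))
E
```

```text
pics
{'clock': 0.0, 'joint_pos': array([ 1.5342119 ,  0.50184947, -0.42680378,  1.55144182,  0.22082353,
        1.13832111, -0.21034102]), 'joint_vel': array([ 0.00114694, -0.00098411, -0.00138108, -0.00141498,  0.00124757,
        0.0006141 ,  0.00031592]), 'effort': array([ 5.81796576e-04, -5.66600811e+01, -5.81609175e+00, -2.79105109e+01,
       -6.86164806e-02,  3.09276022e-02,  1.93635960e-04]), 'tool_pos': array([ 0.19170287, -0.62035054,  0.22568188]), 'orientation': array([-0.10569137,  0.69986214, -0.69848993,  0.1055184 ]), 'contact_force': array([-0.61367907,  0.5078574 , -0.82461623]), 'wrist_torque': array([-0.06322679,  0.0518848 , -0.01677378]), 'finger_gap': 0.09160872775848572}
scene {'intrinsics': array([[410.12747645,   0.        , 317.42493742],
       [  0.        , 410.12747645, 197.61388284],
       [  0.        ,   0.        ,   1.        ]]), 'rvec': array([ 2.05000809,  1.31200487, -0.53339023]), 'tvec': array([-0.31617879, -0.32462795,  1.41107385])}
top {'intrinsics': array([[410.47235139,   0.        , 323.81605565],
       [  0.        , 410.47235139, 201.96641958],
       [  0.        ,   0.        ,   1.        ]]), 'rvec': array([ 2.20577601, -2.18764068,  0.05789026]), 'tvec': array([0.03730423, 0.62431167, 0.94195772])}
```

View pics/scene0.png

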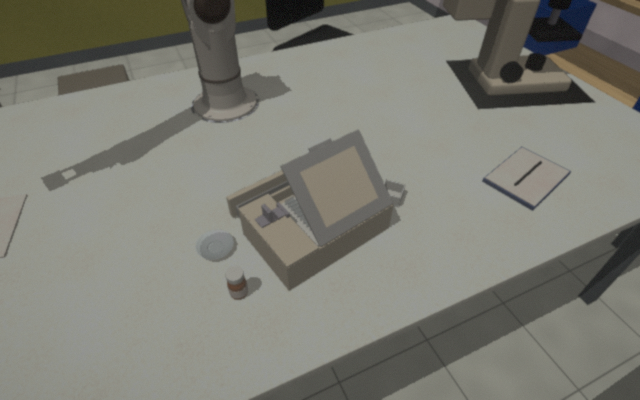

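View pics/top0.png

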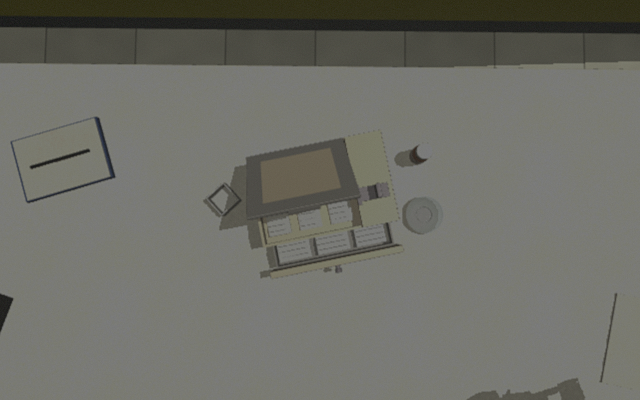

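```bash
cat > h.py <<'E'
import numpy as np,cv2
from bench import camera_model
from scipy.spatial.transform import Rotation as R
def cam(n):
    m=camera_model(n); Rm=cv2.Rodrigues(np.array(m["rvec"]))[0]; return m["intrinsics"],Rm,np.array(m["tvec"])
def pt(n,u,v,d):
    K,Rm,t=cam(n); c=np.array([(u-K[0,2])/K[0,0],(v-K[1,2])/K[1,1],1])*d
    return Rm.T@(c-t)
def ray(n,u,v,z):
    K,Rm,t=cam(n); o=-Rm.T@t; c=Rm.T@np.array([(u-K[0,2])/K[0,0],(v-K[1,2])/K[1,1],1])
    return o+c*(z-o[2])/c[2]
def cloud(n,d):
    K,Rm,t=cam(n); v,u=np.mgrid[0:400,0:640]; c=np.stack([(u-K[0,2])/K[0,0]*d,(v-K[1,2])/K[1,1]*d,d],-1)
    return (c-t)@Rm
E
python3 - <<'E'
from h import *
a=np.load('pics/top0.npz');p,d=a['p'],a['d']
g=np.clip(p[110:290,190:450].astype(float)*1.5,0,255).astype(np.uint8)
cv2.imwrite('pics/topc.png',cv2.resize(g,None,fx=3,fy=3,interpolation=cv2.INTER_CUBIC)[:,:,::-1])
C=cloud('top',d)
for u,v in [(300,370),(370,145),(380,212),(381,190),(340,258),(275,273),(402,250),(300,150),(300,205),(420,152),(423,215)]:
    print((u,v),C[v,u].round(3))
# top panel plane z=.093
z=C[...,2]
m=(abs(z-.093)<.004).astype(np.uint8)*255
m[:110]=0;m[290:]=0
cv2.imwrite('pics/m93.png',cv2.resize(m[110:290,190:450],None,fx=3,fy=3,interpolation=0))
E
```

```text
(300, 370) [ 0.233  0.095 -0.002]
(370, 145) [ 0.744 -0.056  0.092]
(380, 212) [ 0.6   -0.078  0.091]
(381, 190) [ 0.644 -0.075  0.127]
(340, 258) [0.499 0.006 0.073]
(275, 273) [0.465 0.147 0.072]
(402, 250) [ 0.518 -0.129  0.072]
(300, 150) [0.73  0.094 0.105]
(300, 205) [0.608 0.086 0.219]
(420, 152) [ 0.733 -0.168  0.077]
(423, 215) [ 0.596 -0.192  0.004]
```

View pics/topc.png

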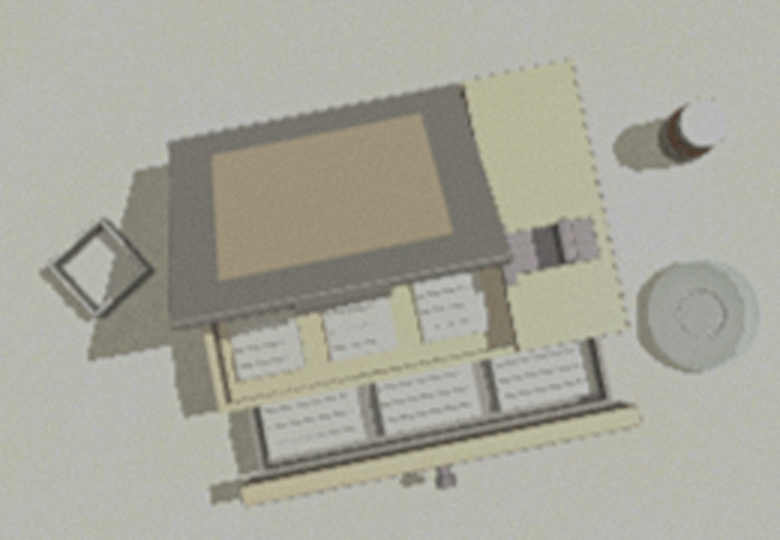

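View pics/m93.png

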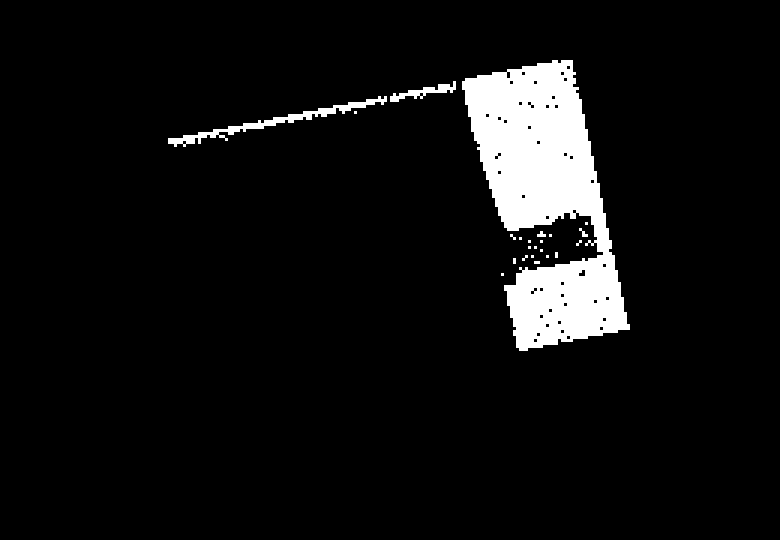

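```bash
python3 - <<'E'
from h import *
a=np.load('pics/top0.npz');p,d=a['p'],a['d']
C=cloud('top',d); z=C[...,2]
m=(abs(z-.093)<.005).astype(np.uint8); m[:110]=0;m[290:]=0;m[:,:350]=0
m=cv2.morphologyEx(m,cv2.MORPH_CLOSE,np.ones((15,15)))
cs,_=cv2.findContours(m,0,1); c=max(cs,key=cv2.contourArea)
pts=np.array([ray('top',u,v,.093)[:2] for u,v in c[:,0]],dtype=np.float32)
# right edge fit
hull=cv2.convexHull(c)[:,0]; ap=cv2.approxPolyDP(cv2.convexHull(c),4,True)[:,0]; print(ap)
for q in ap: print(q,ray('top',*q,.093).round(4))
# drawer front top: plane z=.078
mm=(z>.068)&(z<.082); mm[:240]=0;mm[290:]=0;mm[:,:260]=0;mm[:,420:]=0
mm=mm.astype(np.uint8)
n,l,s,_=cv2.connectedComponentsWithStats(mm); i=1+np.argmax(s[1:,4]); print(s[i])
v,u=np.where(l==i); cc=cv2.minAreaRect(np.stack([u,v],1).astype(np.float32)); 
for q in cv2.boxPoints(cc): print('dr',q,ray('top',*q,.078).round(4))
# lid
L=[C[v,u] for u,v in [(270,165),(330,160),(345,190),(270,195),(300,180),(340,170)]]
L=np.array(L);A=np.c_[L[:,:2],np.ones(len(L))];print('lid plane',np.linalg.lstsq(A,L[:,2],rcond=None)); print(L.round(3))
for q in [(500,262),(175,326),(465,85),(168,142)]:
    u,v=q[0]/3+190,q[1]/3+110; print(q,C[int(round(v))-1,int(round(u))].round(3))
# bolt tab
mt=(z>.118)&(z<.14); 
v,u=np.where(mt[175:205,365:395]); print('tab',len(v),C[175:205,365:395][mt[175:205,365:395]].mean(0), (u+365).min(),(u+365).max(),(v+175).min(),(v+175).max())
E
```

```text
[[379 129]
 [399 219]
 [363 226]
 [350 135]]
[379 129] [ 0.7792 -0.0756  0.093 ]
[399 219] [ 0.5849 -0.1187  0.093 ]
[363 226] [ 0.5693 -0.0416  0.093 ]
[350 135] [ 0.7656 -0.0129  0.093 ]
[270 245 134  33 949]
dr [269.21143 271.16202] [0.47   0.1594 0.078 ]
dr [401.77856 243.92221] [ 0.531  -0.1274  0.078 ]
dr [403.19647 250.82266] [ 0.5161 -0.1305  0.078 ]
dr [270.62933 278.06247] [0.4553 0.1561 0.078 ]
lid plane (array([-0.97096099, -0.20215241,  0.82963095]), array([3.90633053e-06]), np.int32(3), array([2.94968878, 0.15079054, 0.05719631]))
[[0.695 0.155 0.123]
 [0.703 0.031 0.141]
 [0.637 0.004 0.21 ]
 [0.628 0.145 0.191]
 [0.659 0.09  0.173]
 [0.68  0.011 0.168]]
(500, 262) [ 0.625 -0.018  0.217]
(175, 326) [0.583 0.182 0.219]
(465, 85) [ 0.761 -0.002  0.093]
(168, 142) [0.718 0.211 0.092]
tab 80 [ 0.64527803 -0.0690047   0.12966284] 375 382 182 196
```

```bash
cat >> h.py <<'E'
yaw=np.deg2rad(12.0); ex=np.array([np.cos(yaw),np.sin(yaw),0]); ey=np.array([-np.sin(yaw),np.cos(yaw),0]); O=np.array([.6508,.0495,0])
def case(x,y,z): return O+ex*x+ey*y+np.array([0,0,z])
def tocase(p): q=np.array(p)-O; return np.array([q@ex,q@ey,q[2]])
def RT(zdir): 
    y=np.array([0,0,-1.]); return R.from_matrix(np.stack([np.cross(y,zdir),y,zdir],1))
def rows(p0,q0,targets,Rt):
    R0=R.from_quat(q0)
    for p in targets: print((R0.inv().apply(p-p0)*100).round(2),np.rad2deg((R0.inv()*Rt).as_rotvec()).round(1))
E
python3 - <<'E'
from h import *
from bench import r
s=r.state(); R0=R.from_quat(s['orientation']); print(R0.as_matrix().round(3)); print(tocase(s['tool_pos']))
for sg in (1,-1):
    rows(s['tool_pos'],s['orientation'],[case(-.27,0,.2),case(-.23,0,.15),case(-.23,0,.066)],RT(sg*ey))
    rows(s['tool_pos'],s['orientation'],[case(-.27,0,.2),case(-.23,0,.15),case(-.23,0,.066)],RT(sg*ex))
E
```

```text
[[-0.955 -0.001  0.295]
 [-0.295  0.002 -0.955]
 [-0.    -1.    -0.002]]
[-0.58833706 -0.55981029  0.2257568 ]
[-36.76   2.67 -52.87] [   0.  -174.8   -0.2]
[-40.74   7.67 -52.5 ] [   0.  -174.8   -0.2]
[-40.74  16.07 -52.49] [   0.  -174.8   -0.2]
[-36.76   2.67 -52.87] [  0.1 -84.8  -0.1]
[-40.74   7.67 -52.5 ] [  0.1 -84.8  -0.1]
[-40.74  16.07 -52.49] [  0.1 -84.8  -0.1]
[-36.76   2.67 -52.87] [0.1 5.2 0. ]
[-40.74   7.67 -52.5 ] [0.1 5.2 0. ]
[-40.74  16.07 -52.49] [0.1 5.2 0. ]
[-36.76   2.67 -52.87] [ 0.1 95.2  0.1]
[-40.74   7.67 -52.5 ] [ 0.1 95.2  0.1]
[-40.74  16.07 -52.49] [ 0.1 95.2  0.1]
```

```bash
python3 - <<'E'
from h import *
from bench import r
s=r.state()
rows(s['tool_pos'],s['orientation'],[case(-.24,0,.2)],RT(-ey)); print(case(-.24,0,.2))
E
```

```text
[-39.75   2.67 -52.6 ] [0.1 5.2 0. ]
[ 4.16044576e-01 -3.98805796e-04  2.00000000e-01]
```

Request:
carry_out(targets=[[[0,-10,0,-13.2,0,5,0],[0,-20,0,-26.5,0,5,0],[0,-30,1,-40,0,5,0],[0,-39.8,2.6,-52.6,0,5.2,0],[0,-39.8,2.6,-52.6,0,5.2,0],[0,-39.8,2.6,-52.6,0,5.2,0],[0,-39.8,2.6,-52.6,0,5.2,0],[0,-39.8,2.6,-52.6,0,5.2,0],[0,-39.8,2.6,-52.6,0,5.2,0],[0,-39.8,2.6,-52.6,0,5.2,0]]])

```text
clock: 1.35
tool_pos: [0.4051, -0.0324, 0.2026]
orientation: [0.073, -0.703, 0.704, -0.074]
contact_force: [1.3, 0.3, -1.4]
finger_gap: 0.0007
```

Request:
carry_out(targets=[[[0,0,0,0,0,0,0],[0,0,0,0,0,0,0]]])

```text
clock: 1.6
tool_pos: [0.4044, -0.0341, 0.2023]
orientation: [-0.074, 0.703, -0.703, 0.074]
contact_force: [0.0, -0.4, -0.8]
finger_gap: 0.0005
```

```bash
python3 - <<'E'
from h import *
from bench import r
s=r.state(); print(s['tool_pos'],tocase(s['tool_pos']),s['contact_force'])
rows(s['tool_pos'],s['orientation'],[case(-.24,0,.2),case(-.22,0,.066),case(-.19,0,.066),case(-.13,0,.066),case(-.122,0,.066)],RT(-ey))
E
```

```text
[ 0.40437326 -0.03412617  0.20225734] [-0.25842858 -0.03056374  0.20225734] [ 0.04800866 -0.41551742 -0.78334497]
[-1.84  0.22 -3.06] [0.  0.  0.1]
[-3.86 13.62 -3.05] [0.  0.  0.1]
[-6.86 13.62 -3.05] [0.  0.  0.1]
[-12.86  13.61  -3.05] [0.  0.  0.1]
[-13.66  13.61  -3.05] [0.  0.  0.1]
```

Request:
carry_out(targets=[[[0,-2,3,-3.1,0,0,0],[0,-3,8,-3.1,0,0,0],[0,-3.8,13.6,-3.1,0,0,0],[0,-3.8,13.6,-3.1,0,0,0],[0,-5.5,13.6,-3.1,0,0,0],[0,-7,13.6,-3.1,0,0,0],[0,-7,13.6,-3.1,0,0,0]]])

```text
clock: 2.48
tool_pos: [0.4692, 0.0102, 0.0684]
orientation: [0.072, -0.703, 0.704, -0.075]
contact_force: [0.2, -0.2, 0.0]
finger_gap: 0.0004
```

```bash
python3 - <<'E'
from h import *
from bench import r,camera
s=r.state(); print(s['tool_pos'],tocase(s['tool_pos']),s['contact_force'])
rows(s['tool_pos'],s['orientation'],[case(-.18,0,.066),case(-.13,0,.066),case(-.122,0,.066)],RT(-ey))
p,d=camera('scene'); cv2.imwrite('pics/s1.png',cv2.resize(p[120:320,180:440],None,fx=3,fy=3)[:,:,::-1])
E
```

```text
[0.46919368 0.01019699 0.06844988] [-0.18580934 -0.00068607  0.06844988] [ 0.1634964  -0.16397743  0.02650949]
[-0.58  0.25 -0.07] [-0.1 -0.1 -0.2]
[-5.58  0.27 -0.08] [-0.1 -0.1 -0.2]
[-6.38  0.27 -0.08] [-0.1 -0.1 -0.2]
```

View pics/s1.png

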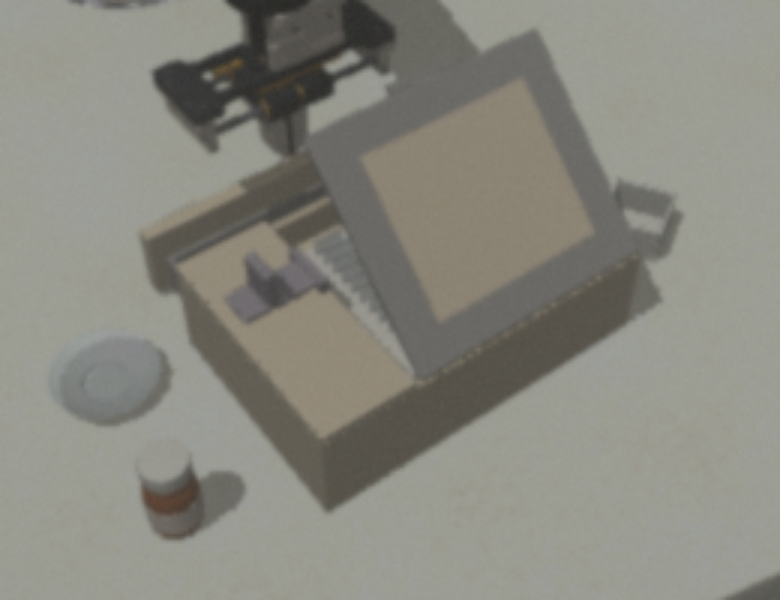

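The shut fingers stand just in front of the middle of the drawer panel (crop ~(285,130)), clear of the lid. I'll push now.

Request:
carry_out(targets=[[[0,-1,0.2,0,0,0,0],[0,-2,0.2,0,0,0,0],[0,-3,0.2,0,0,0,0],[0,-4,0.2,0,0,0,0],[0,-5,0.2,0,0,0,0],[0,-5.4,0.2,0,0,0,0],[0,-5.4,0.2,0,0,0,0]]])

```text
clock: 3.4
tool_pos: [0.5204, 0.0228, 0.0646]
orientation: [-0.074, 0.704, -0.703, 0.074]
contact_force: [-0.3, -0.3, -0.1]
finger_gap: 0.0007
```

```bash
python3 - <<'E'
from h import *
from bench import r,camera
s=r.state(); print(s['tool_pos'],tocase(s['tool_pos']),s['contact_force'])
p,d=camera('scene'); cv2.imwrite('pics/s2.png',cv2.resize(p[120:320,180:440],None,fx=3,fy=3)[:,:,::-1])
E
```

```text
[0.52042171 0.02278494 0.06463093] [-0.13308359  0.0009759   0.06463093] [-0.31636952 -0.32727665 -0.08163666]
```

View pics/s2.png

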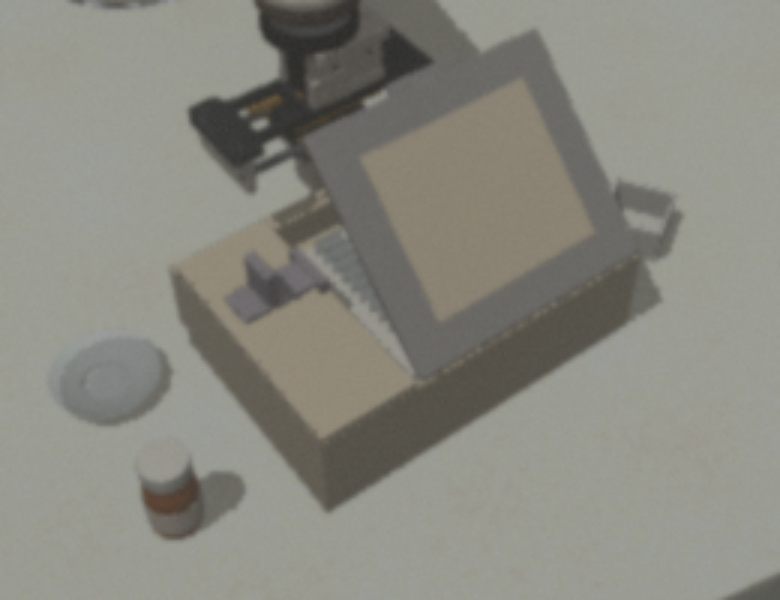

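Request:
carry_out(targets=[[[0,-0.4,0,0,0,0,0],[0,-0.8,0,0,0,0,0],[0,-1,0,0,0,0,0],[0,-1,0,0,0,0,0]]])

```text
clock: 3.95
tool_pos: [0.5261, 0.0237, 0.064]
orientation: [0.076, -0.703, 0.704, -0.071]
contact_force: [-8.8, -1.2, 8.6]
finger_gap: 0.0006
```

Request:
carry_out(targets=[[[0,-0.3,0,0,0,0,0],[0,-0.3,0,0,0,0,0],[0,-0.3,0,0,0,0,0]]])

```text
clock: 4.32
tool_pos: [0.5261, 0.0236, 0.0636]
orientation: [0.078, -0.702, 0.704, -0.069]
contact_force: [-16.2, -2.7, 13.4]
finger_gap: 0.0005
```

```bash
python3 - <<'E'
from h import *
from bench import r,camera
s=r.state(); print(s['tool_pos'],tocase(s['tool_pos']),s['contact_force'])
E
```

```text
[0.52608515 0.02359584 0.06355614] [-0.12737531  0.00059159  0.06355614] [-16.16197073  -2.70940696  13.43189611]
```

Request:
carry_out(targets=[[[0,4,0,0,0,0,0],[0,6,0,0,0,0,0],[0,6,-5,0,0,0,0],[0,6,-11,0,0,0,0],[0,6,-17,0,0,0,0],[0,6,-22,0,0,0,0],[0,6,-22,0,0,0,0],[0,6,-22,0,0,0,0]]])

```text
clock: 5.32
tool_pos: [0.4736, 0.0119, 0.2842]
orientation: [0.074, -0.703, 0.704, -0.074]
contact_force: [-0.0, -0.5, -0.4]
finger_gap: 0.0006
```

```bash
python3 - <<'E'
from h import *
from bench import r,camera
s=r.state(); print(s['tool_pos'],tocase(s['tool_pos']),s['contact_force'])
rows(s['tool_pos'],s['orientation'],[case(-.035,.0415,.27),case(-.035,.0415,.23),case(-.07,.0415,.16),case(-.07,.0415,.10),case(-.07,.0415,.093)],RT(-ey))
p,d=camera('top'); C=cloud('top',d); cv2.imwrite('pics/t2.png',cv2.resize(p[110:290,190:450],None,fx=3,fy=3)[:,:,::-1])
E
```

```text
[0.47357123 0.01194686 0.28419019] [-1.81163629e-01  1.15420533e-04  2.84190190e-01] [-0.02340844 -0.48063081 -0.41553103]
[-14.61   1.42  -4.15] [-0. -0.  0.]
[-14.61   5.42  -4.15] [-0. -0.  0.]
[-11.11  12.42  -4.16] [-0. -0.  0.]
[-11.11  18.42  -4.16] [-0. -0.  0.]
[-11.11  19.12  -4.16] [-0. -0.  0.]
```

View pics/t2.png

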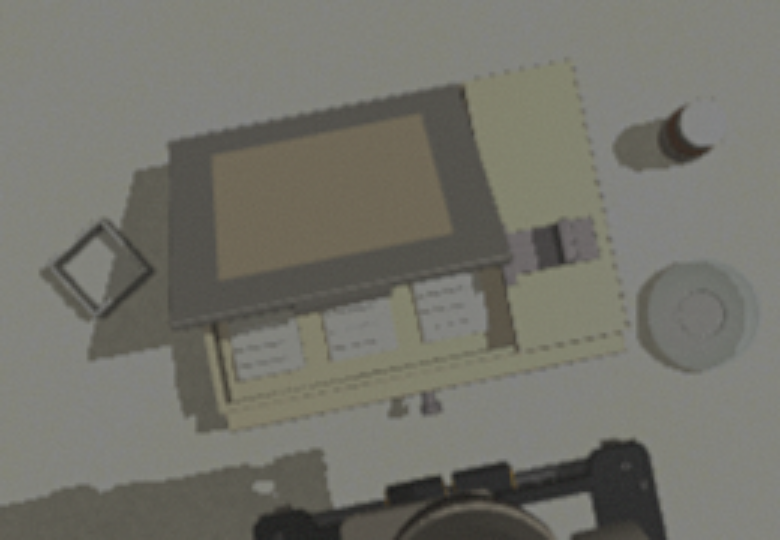

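The drawer panel now lies against the carcass (crop (230,420)–(625,340)) with no gap, and the lid and bolt haven't moved. The lid is next.

Request:
carry_out(targets=[[[0,-6,1,-2,0,0,0],[0,-12,1.4,-4.2,0,0,0],[0,-14.6,1.4,-4.2,0,0,0],[0,-14.6,3.5,-4.2,0,0,0],[0,-14.6,5.5,-4.2,0,0,0],[0,-14.1,7,-4.2,0,0,0],[0,-13.6,8.5,-4.2,0,0,0],[0,-13,10,-4.2,0,0,0],[0,-12.5,11,-4.2,0,0,0],[0,-12,12,-4.2,0,0,0]]])

```text
clock: 6.62
tool_pos: [0.5823, 0.078, 0.1642]
orientation: [0.073, -0.703, 0.703, -0.074]
contact_force: [-0.3, -0.1, 0.4]
finger_gap: 0.0003
```

```bash
python3 - <<'E'
from h import *
from bench import r,camera
s=r.state(); print(s['tool_pos'],tocase(s['tool_pos']),s['contact_force'])
p,d=camera('scene'); cv2.imwrite('pics/s3.png',cv2.resize(p[120:320,180:440],None,fx=3,fy=3)[:,:,::-1])
E
```

```text
[0.5822829  0.07801346 0.16418764] [-0.06109155  0.04213588  0.16418764] [-0.32150184 -0.14747291  0.38721962]
```

View pics/s3.png

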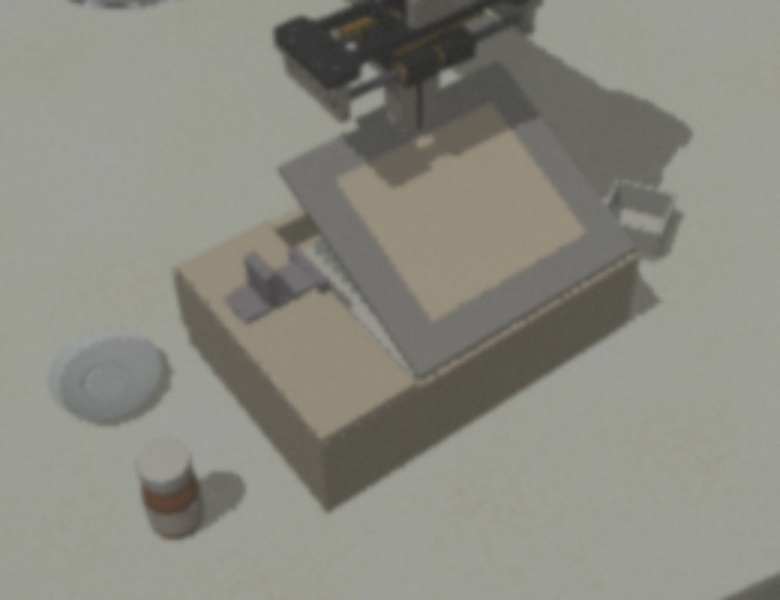

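The lid is going down under the fingertip (crop ~(415,135)). I'll keep going to the stop.

Request:
carry_out(targets=[[[0,0.3,1.5,0,0,0,0],[0,0.6,3,0,0,0,0],[0,0.9,4.5,0,0,0,0],[0,1,5.5,0,0,0,0],[0,1,6.5,0,0,0,0],[0,1,7,0,0,0,0],[0,1,7,0,0,0,0]]])

```text
clock: 7.55
tool_pos: [0.5729, 0.0764, 0.0944]
orientation: [-0.074, 0.703, -0.703, 0.074]
contact_force: [0.2, -0.2, -0.9]
finger_gap: 0.0001
```

Request:
carry_out(targets=[[[0,0,0.3,0,0,0,0],[0,0,0.6,0,0,0,0],[0,0,0.6,0,0,0,0]]])

```text
clock: 7.92
tool_pos: [0.5734, 0.0765, 0.0933]
orientation: [0.073, -0.702, 0.704, -0.074]
contact_force: [-13.0, -3.7, 36.1]
finger_gap: 0.0003
```

Request:
carry_out(targets=[[[0,0,-3,0,0,0,0],[0,0,-8,0,0,0,0],[0,0,-8,0,0,0,0],[0,0,-8,0,0,0,0]]])

```text
clock: 8.43
tool_pos: [0.5727, 0.0758, 0.1685]
orientation: [0.073, -0.703, 0.703, -0.074]
contact_force: [-0.2, 0.0, -0.3]
finger_gap: 0.0005
```

```bash
python3 - <<'E'
from h import *
from bench import r,camera
s=r.state(); print(s['tool_pos'],tocase(s['tool_pos']),s['contact_force'])
rows(s['tool_pos'],s['orientation'],[case(-.03,-.165,.18),case(-.03,-.165,.11),case(-.03,-.145,.11),case(-.03,-.11,.11)],RT(-ey))
p,d=camera('scene'); C=cloud('scene',d); cv2.imwrite('pics/s4.png',cv2.resize(p[120:320,180:440],None,fx=3,fy=3)[:,:,::-1])
q=(C-O); x=q@ex;y=q@ey;z=C[...,2]
for a,b in [(-.09,-.08),(-.05,-.04),(0,.01),(.05,.06),(.08,.09)]:
    m=(x>a)&(x<b)&(y>.0)&(y<.14)&(z<.15)&(z>.05); print('lid z',a,m.sum(),np.median(z[m]))
m=(x>-.045)&(x<-.015)&(y>-.14)&(y<-.07)&(z>.110)&(z<.14); print('tab',m.sum(),x[m].mean(),y[m].min(),y[m].max(),np.median(y[m]),z[m].max())
E
```

```text
[0.57266136 0.07580568 0.16847266] [-0.07096187  0.04197677  0.16847266] [-0.21929643  0.01991659 -0.33253967]
[-4.11 -1.14 20.7 ] [-0. -0. -0.]
[-4.11  5.86 20.69] [-0. -0. -0.]
[-4.11  5.86 18.69] [-0. -0. -0.]
[-4.11  5.86 15.19] [-0. -0. -0.]
lid z -0.09 155 0.09407113122014273
lid z -0.05 162 0.09464828655216811
lid z 0 174 0.09446323168789858
lid z 0.05 194 0.09438690514779612
lid z 0.08 218 0.09374247783457196
tab 101 -0.028684438372532175 -0.12301574983011132 -0.11295599474818022 -0.12021194240334986 0.13387897054879488
```

View pics/s4.png

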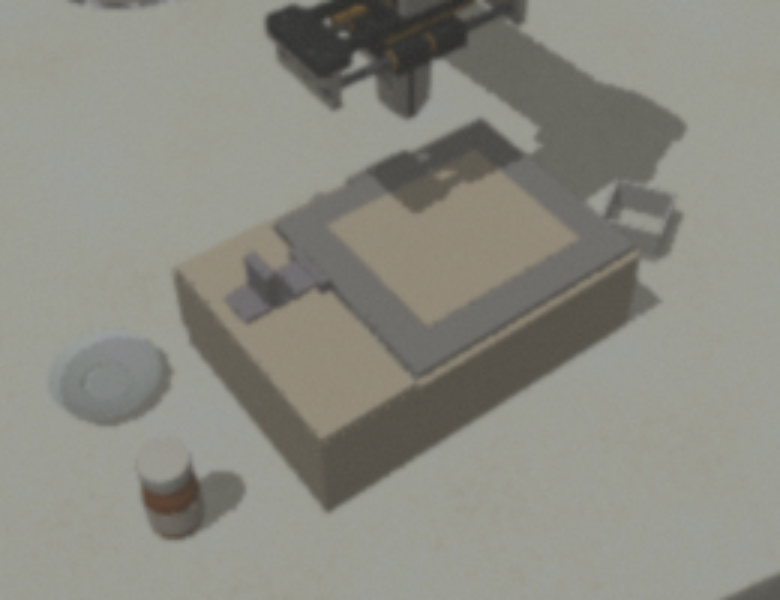

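The lid is flat at 0.094 m from front to back. The bolt tab (crop ~(258,275)) is still drawn back, at case x −29, y −123…−113 mm. Now I'll move to its outer side.

Request:
carry_out(targets=[[[0,-1,-1.2,5,0,0,0],[0,-2,-1.2,10,0,0,0],[0,-3,-1.2,15,0,0,0],[0,-4.1,-1.2,20.7,0,0,0],[0,-4.1,-1.2,20.7,0,0,0],[0,-4.1,2.5,20.7,0,0,0],[0,-4.1,5.9,20.7,0,0,0],[0,-4.1,5.9,20.7,0,0,0],[0,-4.1,5.9,20.7,0,0,0]]])

```text
clock: 9.6
tool_pos: [0.656, -0.1169, 0.11]
orientation: [-0.074, 0.703, -0.703, 0.074]
contact_force: [-0.6, 0.7, 0.1]
finger_gap: 0.0006
```

```bash
python3 - <<'E'
from h import *
from bench import r,camera
s=r.state(); print(s['tool_pos'],tocase(s['tool_pos']),s['contact_force'])
p,d=camera('scene'); cv2.imwrite('pics/s5.png',cv2.resize(p[120:320,180:440],None,fx=3,fy=3)[:,:,::-1])
E
```

```text
[ 0.65597935 -0.11685102  0.11002307] [-0.02952016 -0.1637927   0.11002307] [-0.63951258  0.69215112  0.12045289]
```

View pics/s5.png

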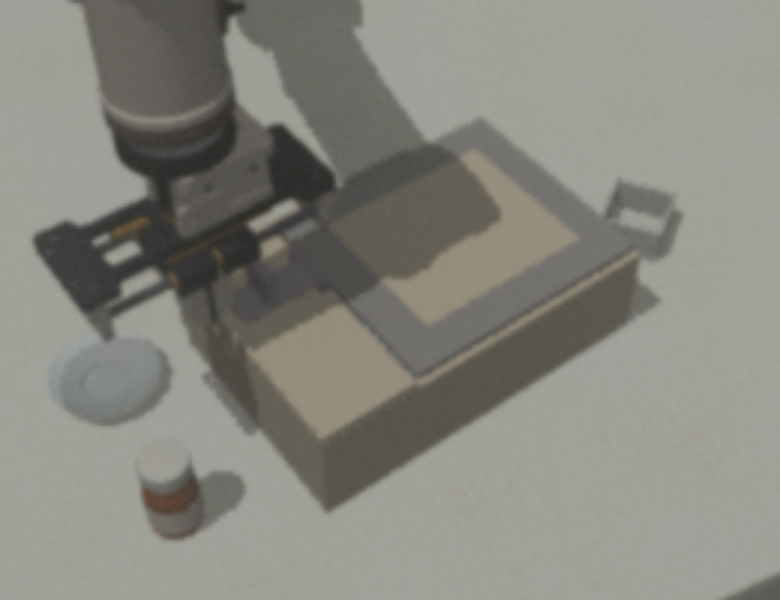

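The fingers are outside the tab and clear of the dish and jar. Pushing the bolt.

Request:
carry_out(targets=[[[0,0,0,-1,0,0,0],[0,0,0,-2,0,0,0],[0,0,0,-3,0,0,0],[0,0,0,-4,0,0,0],[0,0,0,-4.6,0,0,0],[0,0,0,-5.2,0,0,0],[0,0,0,-5.2,0,0,0]]])

```text
clock: 10.52
tool_pos: [0.6446, -0.066, 0.1094]
orientation: [-0.074, 0.703, -0.703, 0.074]
contact_force: [-0.2, -0.9, 0.4]
finger_gap: 0.0007
```

Request:
carry_out(targets=[[[0,0,0,-0.3,0,0,0],[0,0,0,-0.6,0,0,0],[0,0,0,-0.6,0,0,0]]])

```text
clock: 10.9
tool_pos: [0.6441, -0.0649, 0.1094]
orientation: [0.073, -0.702, 0.705, -0.073]
contact_force: [1.3, -6.9, -0.1]
finger_gap: 0.0008
```

```bash
python3 - <<'E'
from h import *
from bench import r,camera
s=r.state(); print(s['tool_pos'],tocase(s['tool_pos']),s['contact_force'])
E
```

```text
[ 0.64410717 -0.06490843  0.10939258] [-0.03033343 -0.11051681  0.10939258] [ 1.29495731 -6.90448462 -0.07725602]
```

Request:
carry_out(targets=[[[0,0,0,-0.4,0,0,0],[0,0,0,-0.6,0,0,0],[0,0,0,-0.6,0,0,0]]])

```text
clock: 11.28
tool_pos: [0.644, -0.0647, 0.1096]
orientation: [0.071, -0.7, 0.707, -0.072]
contact_force: [4.6, -16.1, 1.7]
finger_gap: 0.0006
```

Request:
carry_out(targets=[[[0,0,0,2.5,0,0,0],[0,0,0,4,0,0,0],[0,0,-6,4,0,0,0],[0,0,-12,4,0,0,0],[0,5,-15,4,0,0,0],[0,11,-15,4,0,0,0],[0,17,-15,4,0,0,0],[0,17,-15,4,0,0,0]]])

```text
clock: 12.28
tool_pos: [0.479, -0.1316, 0.2583]
orientation: [0.074, -0.703, 0.704, -0.07]
contact_force: [0.6, -0.6, 0.2]
finger_gap: 0.0009
```

```bash
python3 - <<'E'
from h import *
from bench import r,camera
s=r.state(); print(s['tool_pos'],tocase(s['tool_pos']),s['contact_force'])
p,d=camera('scene'); C=cloud('scene',d); cv2.imwrite('pics/s6.png',cv2.resize(p[120:320,180:440],None,fx=3,fy=3)[:,:,::-1])
q=(C-O); x=q@ex;y=q@ey;z=C[...,2]
for a,b in [(-.09,-.08),(-.05,-.04),(0,.01),(.05,.06),(.08,.09)]:
    m=(x>a)&(x<b)&(y>.0)&(y<.14)&(z<.15)&(z>.05); print('lid z',a,m.sum(),np.median(z[m]))
m=(x>-.045)&(x<-.015)&(y>-.14)&(y<-.06)&(z>.110)&(z<.14); print('tab',m.sum(),x[m].mean(),y[m].min(),y[m].max(),np.median(y[m]),z[m].max())
p,d=camera('top'); cv2.imwrite('pics/t6.png',cv2.resize(p[110:290,190:450],None,fx=3,fy=3)[:,:,::-1])
E
```

```text
[ 0.47898602 -0.13162686  0.25826166] [-0.20571783 -0.14144667  0.25826166] [ 0.64059984 -0.64848157  0.16195858]
lid z -0.09 148 0.09404960892066694
lid z -0.05 168 0.0946278529381326
lid z 0 173 0.09442599644075628
lid z 0.05 197 0.09444322775023797
lid z 0.08 217 0.09333859424007415
tab 101 -0.028566490072550896 -0.09442440615753336 -0.08394151649102936 -0.0912661173037051 0.13467166568863137
```

View pics/s6.png

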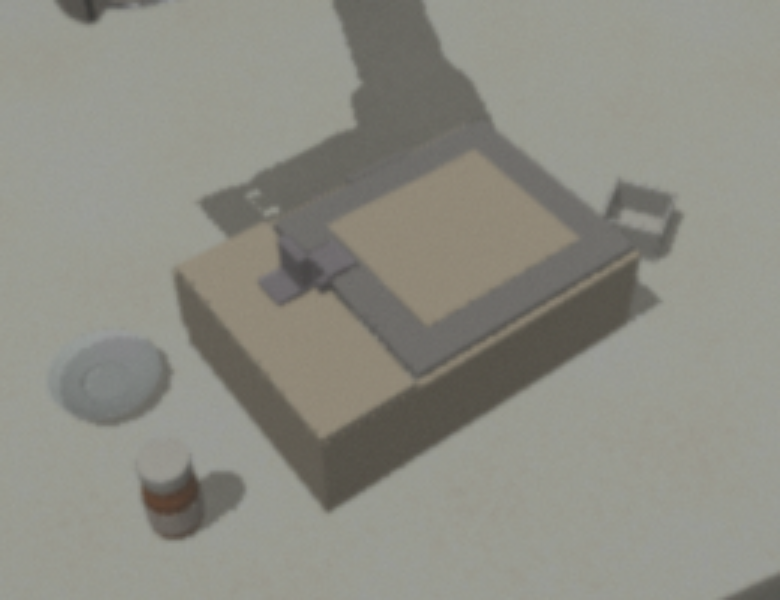

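View pics/t6.png

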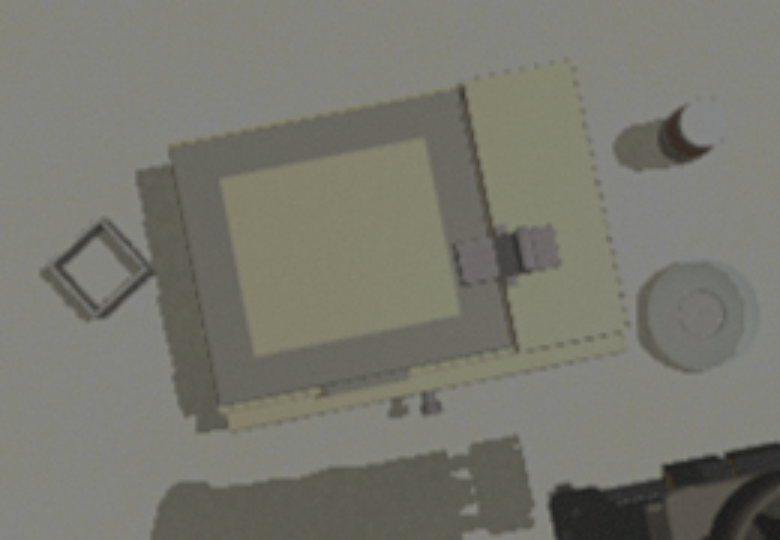

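```bash
python3 - <<'E'
from h import *
from bench import camera
P=[camera('top')[0].astype(float) for _ in range(3)]; p=sum(P)/3
K,Rm,t=cam('top')
def proj(w): c=Rm@w+t; q=K@c; return q[:2]/q[2]
def prof(img,x,z,ys):
    out=[]
    for y in ys:
        s=[]
        for dx in (-.006,-.003,0,.003,.006):
            u,v=proj(case(x+dx,y,z)); s.append(cv2.getRectSubPix(img.astype(np.float32),(1,1),(float(u),float(v)))[0,0])
        out.append(np.mean(s,0))
    return np.array(out)
ys=np.arange(-.16,-.02,.002)
p0=np.load('pics/top0.npz')['p'].astype(float)
a=prof(p,-.03,.0995,ys); b=prof(p0,-.03,.0995,ys); c=prof(p,.02,.093,ys)
for i,y in enumerate(ys): print(round(y*1000),a[i].round(0),b[i].round(0),c[i].round(0))
E
```

```text
-160 [131. 132. 131.] [122. 122. 121.] [132. 132. 129.]
-158 [132. 132. 131.] [122. 123. 122.] [132. 132. 129.]
-156 [132. 132. 130.] [122. 122. 121.] [132. 133. 128.]
-154 [131. 132. 129.] [121. 122. 119.] [130. 130. 125.]
-152 [128. 128. 124.] [119. 118. 115.] [127. 126. 117.]
-150 [122. 122. 112.] [113. 113. 104.] [127. 127. 110.]
-148 [125. 125. 109.] [116. 116. 101.] [131. 131. 112.]
-146 [131. 131. 113.] [122. 123. 105.] [132. 132. 113.]
-144 [132. 132. 115.] [122. 123. 106.] [132. 133. 113.]
-142 [131. 132. 114.] [115. 115. 102.] [131. 132. 113.]
-140 [132. 132. 114.] [102. 101.  94.] [131. 132. 112.]
-138 [131. 132. 114.] [100.  96.  95.] [132. 132. 113.]
-136 [131. 132. 114.] [102.  98.  97.] [131. 132. 112.]
-134 [132. 133. 114.] [102.  98.  97.] [132. 132. 112.]
-132 [131. 132. 114.] [101.  98.  97.] [132. 132. 112.]
-130 [131. 132. 113.] [102.  97.  97.] [132. 132. 112.]
-128 [132. 132. 114.] [100.  96.  96.] [132. 132. 113.]
-126 [132. 132. 114.] [98. 94. 93.] [132. 132. 112.]
-124 [131. 132. 113.] [98. 95. 94.] [131. 132. 112.]
-122 [131. 132. 113.] [102.  98.  98.] [13
[... 1900 characters left out ...]
.] [81. 79. 73.] [107. 105.  98.]
-46 [111. 106. 106.] [80. 79. 73.] [107. 105.  98.]
-44 [106. 101. 101.] [80. 78. 73.] [107. 105.  97.]
-42 [85. 82. 80.] [79. 77. 72.] [107. 104.  97.]
-40 [78. 77. 72.] [80. 79. 73.] [106. 104.  97.]
-38 [99. 98. 90.] [82. 80. 75.] [108. 106.  98.]
-36 [115. 114. 103.] [81. 80. 74.] [116. 115. 103.]
-34 [127. 127. 109.] [80. 78. 73.] [129. 129. 109.]
-32 [132. 133. 112.] [79. 77. 72.] [132. 132. 111.]
-30 [132. 132. 111.] [80. 79. 73.] [132. 132. 111.]
-28 [131. 132. 111.] [81. 79. 74.] [132. 132. 110.]
-26 [131. 132. 111.] [81. 79. 74.] [132. 132. 111.]
-24 [131. 132. 111.] [80. 79. 73.] [131. 131. 110.]
-22 [131. 132. 111.] [79. 78. 73.] [131. 131. 110.]
```

```bash
python3 - <<'E'
from h import *
from bench import camera
p,d=camera('top')
K,Rm,t=cam('top')
C=cloud('top',d); q=C-O; x=q@ex;y=q@ey;z=C[...,2]
for a in (-.12,-.09,.06,.1,.13):
    m=(abs(y-a)<.01)&(z>.068)&(z<.085)&(x<-.08)&(x>-.2); m2=(abs(y-a)<.01)&(z>.088)&(z<.1)
    print(a,'front panel x',x[m].min().round(4),x[m].max().round(4),m.sum(),'top front',x[m2].min().round(4))
E
```

```text
-0.12 front panel x -0.1144 -0.1007 56 top front -0.0998
-0.09 front panel x -0.1149 -0.1006 61 top front -0.0997
0.06 front panel x -0.1145 -0.1037 46 top front -0.1027
0.1 front panel x -0.1148 -0.0952 73 top front -0.0946
0.13 front panel x -0.1146 -0.0951 74 top front -0.0949
```

The drawer's front face is at −115 mm, which is fully in. The bolt tail moved 29 mm to its stop. Correcting for a measured −2 mm bias in my case frame, its tip is at about y = −40 mm, fully across. The arm is clear, so I'm handing in.

```bash
python3 - <<'E'
from bench import workorder,r
print(r.state()['contact_force'],workorder.close_job())
E
```

```text
the job is handed in; nothing more can be done
[-9.03160153e-01  2.38341234e-01  8.19394610e-04] None
```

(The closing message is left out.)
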